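# Hang the engraving template on the rail and slide it up to the stop

### The job

Take the template plate with the small round eye out of the rack, thread its eye over the upturned end of the rail and let it hang by itself on the straight part near that end, well away from the stop collar. Then slide the hanging plate along the rail until it presses firmly against the stop collar, and leave it hanging there against the collar; the collar is only friction-held at its setting, so do not shove it along. Leave the other two plates in the rack.

Things in the scene. Friction and masses are not known exactly. Their poses are not given: they have to be found in the camera images.
- eye_plate: aluminium template to hang: 80 wide (its x), 6 thick (y), 140 mm high (z), its top 60 mm a narrower tab 56 wide; about 0.16 kg, upright in a rack slot. Origin: centre of its lower edge. Round 20 mm eye through the tab along y, centred 102 mm above the origin (38 mm below the top edge); below, a 40 x 50 mm window centred 48 mm above the origin
- eye (a point): centre of that plate's round eye; same axes as the plate
- blank_plate: another aluminium plate, 80 x 6 x 140 mm, with two rectangular 50 x 22 mm windows and no round eye; stays in its slot. Origin: centre of its lower edge, axes as for the eye plate
- short_plate: shorter aluminium plate, 80 x 6 x 115 mm, with one large 44 mm round window in its middle and no small eye; stays in its slot. Origin: centre of its lower edge, axes as for the eye plate
- rack: fixed wooden rack, 110 x 190 mm, three slots along its x, 60 mm apart in y (at -60, 0 and 60 mm), 10 mm wide between walls 8 mm thick; slot floor 8 mm and wall tops 42 mm above the table. Origin: centre of its underside. Which plate stands in which slot varies
- rail: fixed stand: dark foot 130 x 130 x 14 mm, post of 24 mm diameter and a level steel rail (round bar, 10 mm diameter), its centre line 200 mm above the table, running 280 mm along the stand's +y from the post; its last 30 mm is bent up by 55 degrees. Origin: underside of the foot, on the post's axis
- rail_bend (a point): point on the rail's centre line where the straight part ends and the upturned end begins (y = 280 mm in the stand's frame); axes of the stand: y along the rail, away from the post
- rail_tip (a point): centre of the rail's free upturned tip (17 mm beyond the bend in y and 25 mm above it; the bar's round end reaches 5 mm farther); axes of the stand
- collar: stop collar on the rail, a grey disc of 42 mm diameter and 12 mm thickness with a small dark hub behind, friction-held (slips at about 14 N), its face 45 to 115 mm from the post's axis. Origin: on the rail's axis, centre of the face that looks to the rail's free end; axes of the stand
There are look-alikes about, which are no part of the job. Leave any black or brown look-alike of the eye_plate alone.

How it is judged:
By the outcome, as a careful person would: the job done as asked, in the order asked, and still so for the second after the job is handed in, with the robot touching nothing.
It also fails if it takes over 64 s, if anything falls off the work surface, if the arm or the gripper's body presses on something with over 40 N, if the wrist force passes 120 N, or if a joint passes its speed limit or range.

### The arm

A 6-joint arm with a two-finger parallel gripper is mounted at the origin on the work surface. World frame = base frame: x ahead of the robot, y to its left, z up, the work surface at z = 0. Lengths are in mm, angles in rad, forces in N, time in s.
With the tool pointing down it reaches from about 350 to 1000 mm from the base axis. Payload 7.1 kg.
Tool frame: the origin (TCP) lies midway between the tips of the shut fingers; the grasp point (between the pads) lies 19 mm behind it; z points along the fingers, y is the line along which they close (so a half turn about z gives the same grasp; the last joint's range is limited). The gripper opens to 85 mm and grips with 20 to 120 N. Pads are 22 mm wide; open, the fingers measure 114 mm over their backs; the gripper's body (76 mm by 85 mm) begins 54 mm behind the grasp point. The pads swing forward as they close: fully open they stand 13 mm farther back than shut.
Start: joints at [-1.28, 0.423, 1.63, -0, 1.089, -0.019], TCP at [190.56, -595.224, 231.319] pointing down, gripper open.
Joint ranges: [-3, 3], [-0.9, 2.11], [0.09, 2.58], [-1.31, 4.45], [0.11, 2.69], [-2.54, 2.54]. Speed limits (rad/s): [2.39, 2.39, 3.01, 3.14, 3.14, 3.14].

### API

Orientations are given as a unit quaternion [x, y, z, w].
In Python, from rig import manip, cams, sign_off gives the robot as it stands.
- The arm moves only by the tool servo_tool, never from a script. Its argument "increments" is a list of rows, each a list of 3 entries, a list of its own where there are three numbers: the shift along the tool's x, y, z scaled (see below), then the turn, a rotation vector about the tool's x, y, z scaled (see below), then the finger opening in mm, from 0 to 85.4. A call has 1 to 8 rows; each row is the pose to reach, as a shift and turn from the pose commanded when the call began, along the tool's axes at that moment, turning the shorter way round; what a row does not reach only later rows make up. The controller multiplies each number of a shift by 200 mm and each number of a turn by 360 degrees. A row lasts 1/12 s, in which the tool goes at most 41.7 mm and 7.16 degrees, less where a joint would pass 70% of its speed; a pose out of reach is approached as far as the arm can. A call with a number of a shift or a turn outside -1 to 1 is refused whole. A call with a gripper value outside its range is refused whole. The fingers move at their own pace and stop on an object; the grip force is fixed at half the most. Time passes only in rows, so rows that repeat a pose let the fingers close. It gives the time, the measured TCP pose, the force, the opening and the grip force at its end, in the units of the state.
- manip.sense(): the state, without advancing time (a new reading comes with each control period).
- cams.grab_frame(name): name is "scene" or "top"; returns a dict with "frame" (480x640x3 uint8, red, green, blue), "fov_y" (degrees; the focal length in pixels is half the picture's height over the tangent of half this angle, whatever the lens; pixels are square), "cx", "cy" (the principal point, pixels), "dist_coeffs" ([k1, k2, p1, p2, k3] as OpenCV has them; the pictures are not rectified), "R" (3x3) and "t" (3): a world point X has camera coordinates R X + t. Camera axes: x right, y down, z forward; pixel columns grow to the right and rows downward; lengths in mm; the calibration is good to about 2 mm. A picture is of the moment at which its call begins. There is no depth.
- sign_off(): hands the job in; it is judged then, once.
The state is a dict: "time_s": time; "joint_positions": joint angles; "qd": joint speeds; "tau": joint torques, N m; "eef_pos": TCP position; "eef_rot": TCP orientation; "wrist_force": force on the tool from outside, world axes, zero at the start; "torque": the same for the moment, N m; "gripper_width": finger opening in mm; "grasp_force": force on a finger pad.
Only numpy, scipy, OpenCV 4.12 (cv2) and the standard library are available. Lean on these libraries where they do the work, as an engineer would, in place of code of your own. Each camera call takes 0.05 s, during which the arm holds its last target. There are 200 camera calls.

## Working session

There is one attempt and no reset: what is moved stays moved. The work goes in short steps, Python scripts to look and compute and a tool call to move; the robot and the scene stay as the last step left them, time stands still between calls to the robot, and variables do not carry over. Pictures are saved under pics/ and viewed, at most 10 in all, crops included, and the job is handed in when it is done.

Besides the shell and the picture viewer there is one more tool, called after "Request:" as name([rows], argument=value, ...), one row to a line, values as JSON. servo_tool: Moves the arm, as the interface text tells. Shifts and turns lie within -1 to 1; 1 stands for 200 mm of shift or 360 degrees of turn. Its arguments: {"type":"object","properties":{"increments":{"type":"array","items":{"type":"array"}}},"required":["increments"]}

```bash
mkdir -p pics
python3 - <<'E'
from rig import manip,cams
import cv2,pickle
d={}
for n in("scene","top"):
    f=cams.grab_frame(n);d[n]=f
    cv2.imwrite(f"pics/{n}0.png",f["frame"][:,:,::-1])
    print(n,f["fov_y"],f["cx"],f["cy"],f["dist_coeffs"],f["R"],f["t"])
pickle.dump(d,open("f0.pkl","wb"))
s=manip.sense();print(s["time_s"],s["eef_pos"],s["eef_rot"],s["gripper_width"],s["wrist_force"])
E
```

```text
scene 47.22135639878478 314.9622660739601 239.97615968984098 [-0.12704973  0.          0.          0.          0.        ] [[ 0.99741607  0.0711346  -0.01005228]
 [ 0.0439079  -0.71435068 -0.69840905]
 [-0.0568619   0.69616304 -0.71562822]] [-479.67136083  129.87697038  975.55130443]
top 56.97932961930136 320.2767867775279 237.47069000067634 [-0.05892866  0.          0.          0.          0.        ] [[ 0.01518938 -0.99986291 -0.00659057]
 [-0.98642767 -0.01390687 -0.1636064 ]
 [ 0.16349232  0.0089862  -0.98650368]] [ 52.96411248 489.77799565 988.21577304]
0.1 [ 190.43317606 -594.75240416  230.6277606 ] [ 9.88026239e-01  1.54284439e-01 -8.33463115e-05 -6.75176821e-04] 85.6242105034739 [ 0.04455256  0.37932358 -0.43087124]
```

View pics/scene0.png

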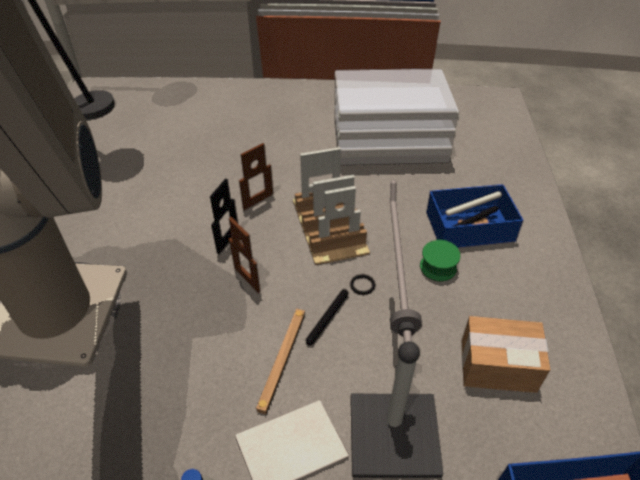

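View pics/top0.png

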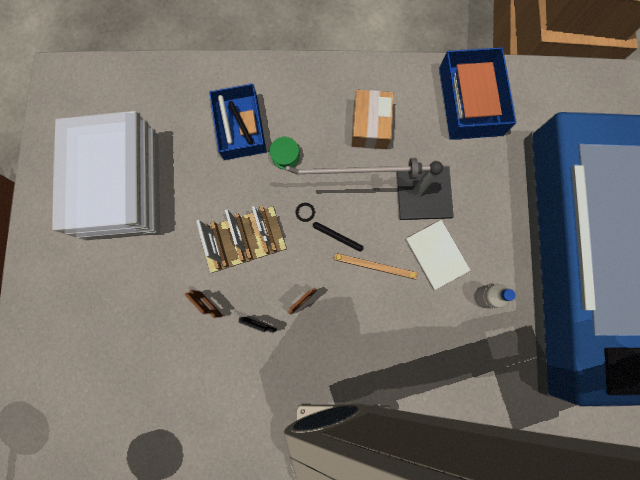

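Scene view: the rack is at about (330,215), with three aluminium plates. The one in the nearest slot, with the tab, is at about (337,207). The rail runs from the post (403,350) to its tip (393,185), with the collar at (406,321). In the top view the rack is at (240,240) and the rail runs from (435,168) to (285,170). Next I'll zoom in.

Run:
```python
import cv2,pickle,numpy as np
d=pickle.load(open("f0.pkl","rb"))
a=d["scene"]["frame"][135:275,280:430,::-1];b=d["top"]["frame"][130:280,185:315,::-1]
a=cv2.resize(a,None,fx=4,fy=4,interpolation=cv2.INTER_CUBIC)[:560,:450]
a=cv2.resize(d["scene"]["frame"][140:270,285:375,::-1],(390,563),interpolation=cv2.INTER_CUBIC)
b=cv2.resize(d["top"]["frame"][195:280,190:290,::-1],(400,340),interpolation=cv2.INTER_CUBIC)
c=np.zeros((563,790,3),np.uint8);c[:,:390]=a;c[:340,390:]=b
c2=cv2.resize(d["top"]["frame"][145:200,270:370,::-1],(400,220),interpolation=cv2.INTER_CUBIC);c[343:563,390:]=c2
cv2.imwrite("pics/z.png",c)
```

```text
(no output)
```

View pics/z.png

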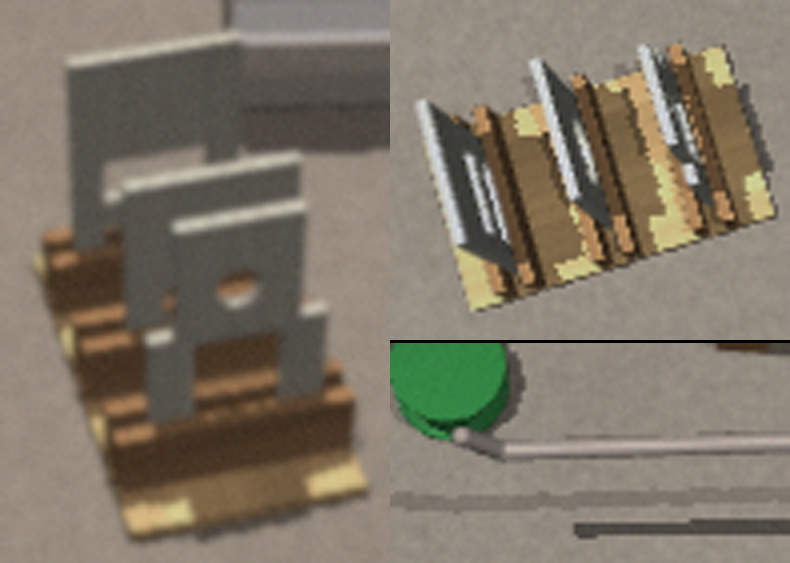

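The zoom shows the eye plate in the slot nearest the scene camera. Its eye is at scene pixel (340,207), and its tab's top edge runs (325.4,192.2)–(355.4,187.8). In the top view the rail tip is at about (286,169) and the bend at about (296,173).

```bash
cat > h.py <<'E'
import cv2,pickle,numpy as np
def K(f):
    F=240/np.tan(np.radians(f["fov_y"]/2));return np.array([[F,0,f["cx"]],[0,F,f["cy"]],[0,0,1.]])
def ray(f,p):
    u=cv2.undistortPoints(np.array([[p]],float),K(f),np.array(f["dist_coeffs"]))[0,0]
    R=np.array(f["R"]);return -R.T@np.array(f["t"]),R.T@np.array([u[0],u[1],1])
def onz(f,p,z):
    c,d=ray(f,p);return (c+d*(z-c[2])/d[2]).round(1)
def tri(f,p,g,q):
    c,d=ray(f,p);e,k=ray(g,q)
    s=np.linalg.lstsq(np.c_[d,-k],e-c,rcond=None)[0];A=c+s[0]*d;B=e+s[1]*k
    return ((A+B)/2).round(1),round(float(np.linalg.norm(A-B)),1)
def proj(f,X):
    return cv2.projectPoints(np.array([X],float),cv2.Rodrigues(np.array(f["R"]))[0],np.array(f["t"]),K(f),np.array(f["dist_coeffs"]))[0][0,0].round(1)
E
python3 - <<'E'
from h import *
d=pickle.load(open("f0.pkl","rb"));S,T=d["scene"],d["top"]
print("cam",ray(S,(320,240))[0],ray(T,(320,240))[0])
L=onz(S,(325.4,192.2),148);R=onz(S,(355.4,187.8),148)
print("top edge",L,R,np.linalg.norm(L-R),proj(T,L),proj(T,R))
# rack top-view corners z=0 (base plate)
z=lambda x,y:(190+(x-390)/4,195+y/4)
for p in [(722,47),(776,213),(474,310)]: print("rack corner",onz(T,z(*p),8))
zs=lambda x,y:(285+x/4.333,140+y/4.333)
for p in [(130,535),(366,488)]: print("rack corner S",onz(S,zs(*p),8))
zc=lambda x,y:(270+(x-390)/4,145+(y-343)/4)
print("bend",onz(T,zc(505,449),200),"tip",onz(T,zc(461,434),225))
# rail edges in top: rows mid of bright at columns
im=T["frame"].astype(int)
for c in (300,320,340,360,380,400):print(c,[tuple(im[r,c]) for r in range(166,178)] if c==340 else im[164:178,c].sum(1))
ims=S["frame"].astype(int)
for r in (190,200,220,250,280,300):print("S",r,ims[r,385:412].sum(1))
E
```

```text
cam [ 528.20100145 -552.24383192  784.01750082] [ 320.76038578   50.88782766 1055.35837526]
top edge [487.7 185.5 148. ] [540.5 200.8 148. ] 54.97208382442857 [260.  228.8] [253.7 204.1]
rack corner [568.5 176.6   8. ]
rack corner [467.1 140.9   8. ]
rack corner [406.1 319.5   8. ]
rack corner S [471.  140.6   8. ]
rack corner S [574.1 175.1   8. ]
bend [596.6 104.1 200. ] tip [595.9 124.3 225. ]
300 [414 429 413 408 405 365 452 545 449 342 349 421 426 422]
320 [407 415 425 423 367 437 499 486 389 253 401 410 397 404]
340 [(np.int64(146), np.int64(136), np.int64(127)), (np.int64(146), np.int64(137), np.int64(127)), (np.int64(151), np.int64(139), np.int64(133)), (np.int64(161), np.int64(151), np.int64(145)), (np.int64(191), np.int64(177), np.int64(169)), (np.int64(154), np.int64(145), np.int64(137)), (np.int64(110), np.int64(103), np.int64(98)), (np.int64(140), np.int64(131), np.int64(123)), (np.int64(147), np.int64(139), np.int64(128)), (np.int64(150), np.int64(141), np.int64(131)), (np.int64(148), np.int64(138), np.int64(130)), (np.int64(149), np.int64(141), np.int64(130))]
360 [422
[... 179 characters left out ...]
 190 [420 418 427 424 397 340 322 324 330 319 290 319 384 406 418 411 417 409
 420 414 411 416 420 410 411 410 411]
S 200 [422 420 425 408 366 320 337 366 369 334 313 345 402 416 417 420 417 414
 407 412 405 404 401 399 398 408 411]
S 220 [424 419 427 426 421 412 352 350 409 456 475 442 394 382 402 411 416 415
 409 425 427 419 416 422 418 416 417]
S 250 [404 393 403 399 399 403 394 402 393 349 346 400 450 470 446 417 379 393
 402 402 409 407 408 403 411 402 423]
S 280 [419 408 410 415 419 418 420 418 418 418 424 408 369 346 392 446 470 460
 428 380 387 412 426 420 420 423 426]
S 300 [411 404 407 375 284 220 208 214 256 355 396 404 414 411 381 352 395 444
 474 470 436 391 355 413 434 428 421]
```

Run:
```python
from h import *
d=pickle.load(open("f0.pkl","rb"));S,T=d["scene"],d["top"]
print("eye",onz(S,(339.9,206.9),110))
P=[onz(T,p,200) for p in [(300,171.7),(320,170.7),(360,169.3),(380,168.4),(398,168)]]
print("railT",P); v=P[-1]-P[0];print("dir",np.degrees(np.arctan2(-v[1],-v[0])))
Q=[onz(S,p,200) for p in [(394.7,220),(397.5,250),(400.8,280),(403,300)]]
print("railS",Q); v=Q[-1]-Q[0];print("dir",np.degrees(np.arctan2(-v[1],-v[0])))
bg=lambda f:f["frame"][:,:,::-1]
a=cv2.resize(bg(S)[170:250,375:425],(400,560)[:2],interpolation=cv2.INTER_CUBIC)
a=cv2.resize(bg(S)[175:235,372:422],(300,360),interpolation=cv2.INTER_CUBIC)
b=cv2.resize(bg(S)[300:375,380:430],(300,450),interpolation=cv2.INTER_CUBIC)[:360]
e=cv2.resize(bg(T)[140:200,390:450],(360,360),interpolation=cv2.INTER_CUBIC)[:,:200]
c=cv2.resize(bg(T)[155:190,275:315],(240,210),interpolation=cv2.INTER_CUBIC)
o=np.zeros((580,800,3),np.uint8);o[:360,:300]=a;o[:360,300:600]=b;o[:360,600:]=e;o[365:575,:240]=c
g=cv2.resize(bg(S)[180:240,315:365],(250,210),interpolation=cv2.INTER_CUBIC)
o[365:575,250:500]=g
g=cv2.resize(bg(T)[200:255,245:280],(200,210),interpolation=cv2.INTER_CUBIC);o[365:575,510:710]=g
cv2.imwrite("pics/z2.png",o)
```

```text
eye [514.  190.3 110. ]
railT [array([596.2, 101.6, 200. ]), array([598.8,  61.3, 200. ]), array([602.9, -19.2, 200. ]), array([605.4, -59.6, 200. ]), array([606.8, -96. , 200. ])]
dir 93.07061589414864
railS [array([601.5,  66.4, 200. ]), array([603.7,   2.9, 200. ]), array([606.4, -54.3, 200. ]), array([608.1, -89.5, 200. ])]
dir 92.42415955451818
```

View pics/z2.png

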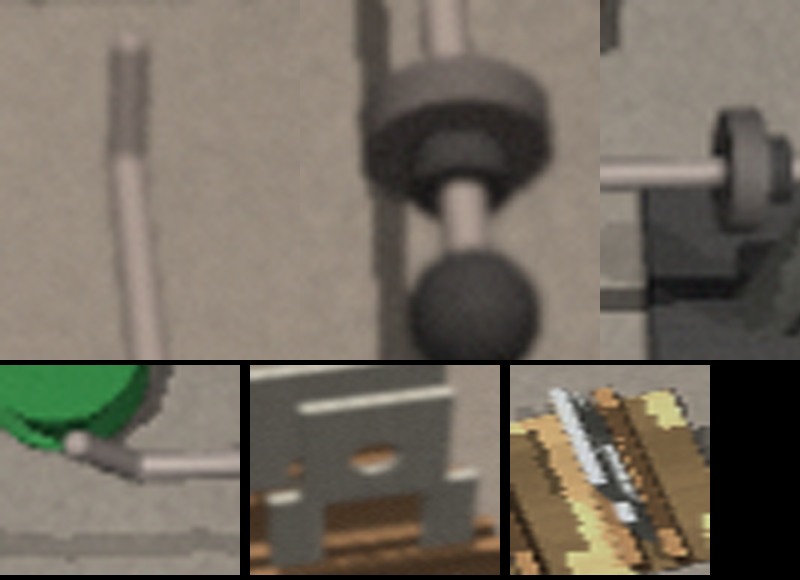

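Zoom: in the scene view the bend is at (393.7,200.8) and the tip at (393.3,183). In the top view the bend is at (298.3,171.7), the tip at (288,168) and the collar face centre at (410.3,168). The eye in the scene crop is at (374,458), which is image pixel (339.8,206.6).

Run:
```python
from h import *
from rig import manip
d=pickle.load(open("f0.pkl","rb"));S,T=d["scene"],d["top"]
print("bend",tri(S,(393.7,200.8),T,(298.3,171.7)),"tip",tri(S,(393.3,183),T,(288,168)))
print("collar",onz(T,(410.3,168),200), "ballT",onz(T,(436,168),200),"ballS",onz(S,(408,352),200))
# plate edges: scene crop scale 5x3.5
g=lambda x,y:(315+(x-250)/5,180+(y-365)/3.5)
L,R=onz(S,g(300,408),148),onz(S,g(452,391),148);print("top",L,R,np.linalg.norm(L-R),(L+R)/2,np.degrees(np.arctan2(*(R-L)[1::-1])))
L,R=onz(S,g(271,499),88),onz(S,g(478,472),88);print("shoulder",L,R,np.linalg.norm(L-R),(L+R)/2,np.degrees(np.arctan2(*(R-L)[1::-1])))
g=lambda x,y:(245+(x-510)/(200/35),200+(y-365)/(210/55))
L,R=onz(T,g(603,482),148),onz(T,g(557,393),148);print("topT",L,R,np.linalg.norm(L-R),(L+R)/2,np.degrees(np.arctan2(*(R-L)[1::-1])))
s=manip.sense();print(s["eef_pos"],s["eef_rot"])
```

```text
bend (array([598. , 105.3, 203.6]), 5.8) tip (array([597.2, 124.1, 225.1]), 3.5)
collar [ 607.2 -120.9  200. ] ballT [ 608.1 -173.   200. ] ballS [ 611.4 -171.6  200. ]
top [487.  185.2 148. ] [540.5 201.8 148. ] 56.016158383095146 [513.75 193.5  148.  ] 17.238090842326027
shoulder [476.7 181.   88. ] [552.6 206.7  88. ] 80.13301441977585 [514.65 193.85  88.  ] 18.70627645299132
topT [483.9 182.6 148. ] [533.6 201.6 148. ] 53.207988122085624 [508.75 192.1  148.  ] 20.921543474606086
[ 190.43317606 -594.75240416  230.6277606 ] [ 9.88026239e-01  1.54284439e-01 -8.33463115e-05 -6.75176821e-04]
```

Request:
servo_tool([
  [[0.68,-0.815,0],[0,0,0],50],
  [[0.68,-0.815,0],[0,0,0],50],
  [[0.68,-0.815,0],[0,0,0],50],
  [[0.68,-0.815,0],[0,0,0],50],
  [[0.68,-0.815,0],[0,0,0],50],
  [[0.68,-0.815,0],[0,0,0],50],
])

```text
time_s: 0.6
eef_pos: [270.8, -392.5, 230.5]
eef_rot: [0.988, 0.156, -0.0, -0.002]
wrist_force: [-0.1, -0.4, 0.2]
gripper_width: 49.8
grasp_force: 0.0
```

Request:
servo_tool([
  [[0.68,-0.815,0],[0,0,0],50],
  [[0.68,-0.815,0],[0,0,0],50],
  [[0.68,-0.815,0],[0,0,0],50],
  [[0.68,-0.815,0],[0,0,0],50],
  [[0.68,-0.815,0],[0,0,0],50],
  [[0.68,-0.815,0],[0,0,0],50],
])

```text
time_s: 1.1
eef_pos: [351.2, -196.9, 231.1]
eef_rot: [0.988, 0.157, -0.0, -0.001]
wrist_force: [-1.1, -0.7, 0.1]
gripper_width: 50.0
grasp_force: 0.0
```

Request:
servo_tool([
  [[0.68,-0.815,0],[0,0,0],50],
  [[0.68,-0.815,0],[0,0,0],50],
  [[0.68,-0.815,0],[0,0,0],50],
  [[0.68,-0.815,0],[0,0,0],50],
  [[0.68,-0.815,0],[0,0,0],50],
  [[0.68,-0.815,0],[0,0,0],50],
])

```text
time_s: 1.6
eef_pos: [432.4, -0.5, 231.6]
eef_rot: [0.988, 0.157, 0.001, -0.001]
wrist_force: [-0.1, -0.5, 0.0]
gripper_width: 49.7
grasp_force: 0.0
```

Request:
servo_tool([
  [[0.68,-0.815,0],[0,0,-0.0033],50],
  [[0.68,-0.815,0],[0,0,-0.0033],50],
  [[0.68,-0.815,0],[0,0,-0.0033],50],
  [[0.68,-0.815,0],[0,0,-0.0033],50],
  [[0.68,-0.815,0],[0,0,-0.0033],50],
  [[0.68,-0.815,0],[0,0,-0.0033],50],
])

```text
time_s: 2.1
eef_pos: [512.7, 196.5, 231.5]
eef_rot: [0.986, 0.166, 0.002, -0.001]
wrist_force: [-0.1, 0.4, 0.9]
gripper_width: 50.2
grasp_force: 0.0
```

Request:
servo_tool([
  [[-0.012,0.014,0.3],[0,0,0],50],
  [[-0.012,0.014,0.3],[0,0,0],50],
  [[-0.012,0.014,0.3],[0,0,0],50],
  [[-0.012,0.014,0.3],[0,0,0],50],
  [[-0.012,0.014,0.3],[0,0,0],50],
])

```text
time_s: 2.52
eef_pos: [509.4, 187.9, 172.4]
eef_rot: [0.986, 0.164, 0.001, -0.0]
wrist_force: [0.0, -0.8, -0.3]
gripper_width: 50.1
grasp_force: 0.0
```

Run:
```python
from h import *
from rig import manip,cams
f=cams.grab_frame("scene");t=cams.grab_frame("top")
s=manip.sense();print(s["eef_pos"],s["eef_rot"])
print(proj(f,s["eef_pos"]),proj(t,s["eef_pos"]))
o=np.zeros((440,760,3),np.uint8)
o[:,:400]=cv2.resize(f["frame"][130:240,290:390,::-1],(400,440),interpolation=cv2.INTER_CUBIC)
o[:,400:]=cv2.resize(t["frame"][175:285,200:290,::-1],(360,440),interpolation=cv2.INTER_CUBIC)
cv2.imwrite("pics/g1.png",o)
```

```text
[509.7479892 188.1489529 172.9624372] [ 9.86419906e-01  1.64236791e-01  1.41015161e-03 -2.37562196e-04]
[338.2 180.8] [257.4 216. ]
```

View pics/g1.png

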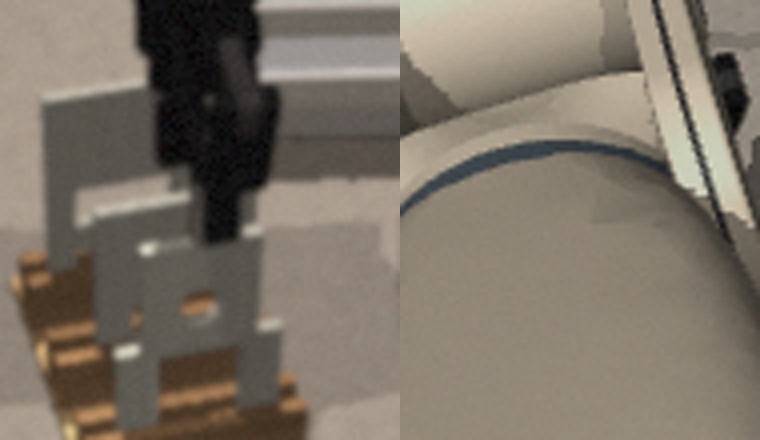

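The scene crop shows the near finger in front of the tab's top edge and roughly centred on it: the finger tip is at (345,190) and the edge centre at (340,190). Next I lower and close.

Request:
servo_tool([
  [[0.018,-0.017,0.0],[0,0,0],50],
  [[0.018,-0.017,0.1],[0,0,0],50],
  [[0.018,-0.017,0.215],[0,0,0],50],
  [[0.018,-0.017,0.215],[0,0,0],50],
  [[0.018,-0.017,0.215],[0,0,0],50],
])

```text
time_s: 3.03
eef_pos: [510.6, 192.5, 128.4]
eef_rot: [0.986, 0.165, -0.001, 0.0]
wrist_force: [-0.7, 0.1, -0.1]
gripper_width: 50.2
grasp_force: 0.0
```

Request:
servo_tool([
  [[0,0,0],[0,0,0],20],
  [[0,0,0],[0,0,0],10],
  [[0,0,0],[0,0,0],0],
  [[0,0,0],[0,0,0],0],
  [[0,0,0],[0,0,0],0],
  [[0,0,0],[0,0,0],0],
])

```text
time_s: 3.53
eef_pos: [511.6, 193.0, 129.6]
eef_rot: [0.986, 0.164, 0.001, -0.0]
wrist_force: [-1.8, 1.5, 6.1]
gripper_width: 5.0
grasp_force: 60.0
```

Request:
servo_tool([
  [[0,0,-0.05],[0,0,0],0],
  [[0,0,-0.2],[0,0,0],0],
  [[0,0,-0.4],[0,0,0],0],
  [[0,0,-0.6],[0,0,0],0],
  [[0,0,-0.8],[0,0,0],0],
  [[0,0,-0.9],[0,0,0],0],
  [[0,0,-0.9],[0,0,0],0],
  [[0,0,-0.9],[0,0,0],0],
])

```text
time_s: 4.2
eef_pos: [511.0, 192.6, 309.7]
eef_rot: [0.986, 0.165, 0.001, -0.0]
wrist_force: [-0.4, -0.1, -2.3]
gripper_width: 4.6
grasp_force: 58.8
```

Run:
```python
from h import *
from rig import manip,cams
f=cams.grab_frame("scene")
s=manip.sense();print(s["eef_pos"],s["eef_rot"],s["gripper_width"],s["wrist_force"])
p=proj(f,s["eef_pos"]);print(p)
x,y=int(p[0])-50,int(p[1])-50
print(x,y)
cv2.imwrite("pics/g2.png",cv2.resize(f["frame"][max(y,0):y+130,x:x+110,::-1],None,fx=4,fy=4,interpolation=cv2.INTER_CUBIC))
```

```text
[510.11124178 192.23566078 307.94992516] [ 9.86373851e-01  1.64518992e-01 -3.40186536e-04  1.06520548e-04] 4.789769394450719 [ 0.53042088 -0.27451867 -2.16291589]
[340.1 113.1]
290 63
```

View pics/g2.png

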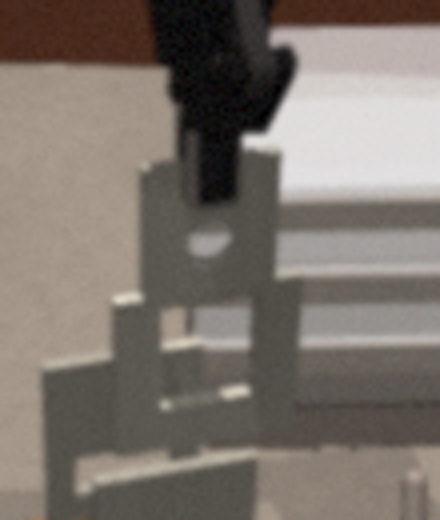

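The crop shows the plate held upright, with the eye centred at image (342.2,122.8) and the finger just above it. I'll write a planner that gives increments for a wanted eye position and tilt.

```bash
cat >> h.py <<'E'
from scipy.spatial.transform import Rotation as Ro
PSI=np.radians(2.75); EX=0.0; EZ=20.0     # rail-perp yaw; eye in tool frame (x,0,z)
B=np.array([598.2,105.5,200.]); A=np.array([-np.sin(PSI),np.cos(PSI),0]); Z=np.array([0,0,1.])
def des(s,h,tilt,ex=EX,ez=EZ):
    "eye at bend+s along rail outward, +h up"
    R0=np.c_[[np.cos(PSI),np.sin(PSI),0],-A,-Z]
    R=Ro.from_matrix(R0)*Ro.from_euler("x",tilt,degrees=True)
    return B+s*A+h*Z-R.apply([ex,0,ez]),R
def inc(st,p,R):
    q=Ro.from_quat(st["eef_rot"])
    return (q.inv().apply(p-np.array(st["eef_pos"]))/200).round(4),((q.inv()*R).as_rotvec()/(2*np.pi)).round(4)
E
python3 - <<'E'
from h import *
from rig import manip
S=pickle.load(open("f0.pkl","rb"))["scene"]
s=manip.sense();q=Ro.from_quat(s["eef_rot"])
for e in(-4,-2,0,2):print(e,proj(S,s["eef_pos"]+q.apply([e,-3,20])))
print(proj(S,s["eef_pos"]+q.apply([0,9,0])))
p,R=des(34.4,49.1,30);print(p,inc(s,p,R))
p,R=des(0,0,30);print(p)
E
```

```text
-4 [336.9 123.1]
-2 [338.1 123. ]
0 [339.3 122.8]
2 [340.5 122.6]
[341.8 116.1]
[597.02933366 129.87190063 266.42050808] (array([0.31  , 0.436 , 0.2075]), array([0.0828, 0.0119, 0.0439]))
[598.67978129  95.51151614 217.32050808]
```

Request:
servo_tool([
  [[0.15,0.2,0],[0.02,0.003,0.011],0],
  [[0.3,0.4325,0],[0.04,0.006,0.022],0],
  [[0.3,0.4325,0],[0.06,0.009,0.033],0],
  [[0.3,0.4325,0],[0.0828,0.0119,0.0439],0],
  [[0.3,0.4325,0.1],[0.0828,0.0119,0.0439],0],
  [[0.3,0.4325,0.2075],[0.0828,0.0119,0.0439],0],
  [[0.3,0.4325,0.2075],[0.0828,0.0119,0.0439],0],
  [[0.3,0.4325,0.2075],[0.0828,0.0119,0.0439],0],
])

```text
time_s: 4.92
eef_pos: [594.0, 129.9, 264.0]
eef_rot: [0.966, 0.022, -0.009, -0.259]
wrist_force: [-1.5, -0.0, -2.2]
gripper_width: 4.3
grasp_force: 59.1
```

```bash
sed -i 's/598.2,105.5/596.7,105.5/;s/EX=0.0/EX=0.5/' h.py
python3 - <<'E'
from h import *
from rig import manip,cams
f=cams.grab_frame("scene");t=cams.grab_frame("top")
s=manip.sense();print(s["eef_pos"],s["eef_rot"],s["wrist_force"])
for st in [(34.4,49.1,30),(20,28.7,30),(10,15,30),(0,1,30),(-10,0,28)]:
    p,R=des(*st);print(st,inc(s,p,R))
p=proj(f,s["eef_pos"]);print(p)
o=np.zeros((480,800,3),np.uint8)
o[:,:400]=cv2.resize(f["frame"][120:240,350:450,::-1],(400,480),interpolation=cv2.INTER_CUBIC)
o[:,400:]=cv2.resize(t["frame"][120:240,240:340,::-1],(400,480),interpolation=cv2.INTER_CUBIC)
cv2.imwrite("pics/g3.png",o)
E
```

```text
[595.76946188 130.72995346 267.08339085] [ 0.96562446  0.02366655 -0.0060367  -0.25879113] [-0.08660969 -0.12871158 -0.56191902]
(34.4, 49.1, 30) (array([-0.0039,  0.0053,  0.0008]), array([-0.    , -0.    ,  0.0002]))
(20, 28.7, 30) (array([-0.004 ,  0.1187,  0.0531]), array([-0.    , -0.    ,  0.0002]))
(10, 15, 30) (array([-0.0041,  0.1962,  0.0874]), array([-0.    , -0.    ,  0.0002]))
(0, 1, 30) (array([-0.0042,  0.2745,  0.123 ]), array([-0.    , -0.    ,  0.0002]))
(-10, 0, 28) (array([-0.0042,  0.3168,  0.1024]), array([-0.0056, -0.    ,  0.0002]))
[393.6 159.6]
```

View pics/g3.png

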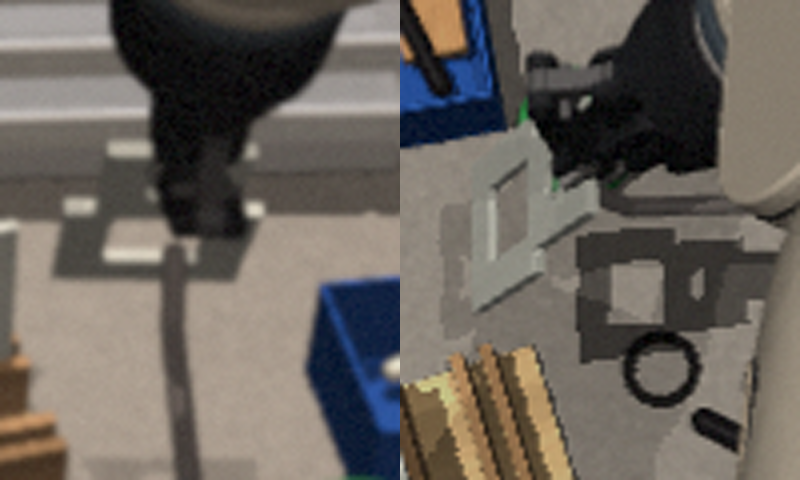

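The scene crop shows the tilted plate level in front of the rail tip, with the tip at crop (175,250). The top crop shows the plate to the left of the tip, but its skew there is unclear, so I'll project the expected corners to check.

Run:
```python
from h import *
from rig import manip,cams
d=pickle.load(open("f0.pkl","rb"));S,T=d["scene"],d["top"]
s=manip.sense();q=Ro.from_quat(s["eef_rot"])
C=lambda x,z:np.array(s["eef_pos"])+q.apply([x+.5,0,20+102-z])
for n,x,z in[("botL",-40,0),("botR",40,0),("shL",-40,80),("shR",40,80),("tL",-28,140),("tR",28,140),("eye",0,102),("winL",-20,23),("winR",20,23)]:
    a=proj(T,C(x,z));b=proj(S,C(x,z));print(n,C(x,z).round(),"topcrop",(a-[240,120])*4+[400,0],"scenecrop",(b-[350,120])*4)
```

```text
botL [553. 190. 161.] topcrop [473.2 306.8] scenecrop [ 52.  265.2]
botR [633. 194. 161.] topcrop [471.6 160.4] scenecrop [234.  266.8]
shL [555. 150. 231.] topcrop [534.8 267.2] scenecrop [ 64.4 197.6]
shR [635. 154. 231.] topcrop [532.4 110. ] scenecrop [262.4 199.6]
tL [569. 120. 283.] topcrop [588. 208.] scenecrop [107.2 139.2]
tR [625. 123. 283.] topcrop [585.6  91.6] scenecrop [255.2 140.8]
eye [596. 141. 250.] topcrop [552.4 174.4] scenecrop [169.6 178. ]
winL [574. 179. 181.] topcrop [489.6 258. ] scenecrop [102.  247.2]
winR [614. 181. 181.] topcrop [488.8 183.6] scenecrop [195.2 248.4]
```

Request:
servo_tool([
  [[-0.0025,0.04,0.02],[0,0,0],0],
  [[-0.0025,0.08,0.037],[0,0,0],0],
  [[-0.0025,0.1187,0.0531],[0,0,0],0],
  [[-0.0025,0.15,0.067],[0,0,0],0],
  [[-0.0025,0.18,0.08],[0,0,0],0],
  [[-0.0025,0.1962,0.0874],[0,0,0],0],
  [[-0.0025,0.1962,0.0874],[0,0,0],0],
  [[-0.0025,0.1962,0.0874],[0,0,0],0],
])

```text
time_s: 5.68
eef_pos: [596.3, 104.8, 231.8]
eef_rot: [0.966, 0.023, -0.006, -0.259]
wrist_force: [-0.0, -0.1, -3.1]
gripper_width: 4.4
grasp_force: 58.9
```

```bash
sed -i 's/596.7,105.5/597.0,105.5/' h.py
python3 - <<'E'
from h import *
from rig import manip,cams
f=cams.grab_frame("scene");t=cams.grab_frame("top")
s=manip.sense();print(s["eef_pos"],s["eef_rot"],s["wrist_force"],s["torque"])
for st in [(10,15,30),(5,7.2,30),(0,1,30),(-10,0,28),(-20,0,25),(-30,0,15),(-45,0,0)]:
    p,R=des(*st);print(st,inc(s,p,R))
o=np.zeros((480,800,3),np.uint8)
o[:,:400]=cv2.resize(f["frame"][150:230,360:427,::-1],(400,480),interpolation=cv2.INTER_CUBIC)
o[:,400:]=cv2.resize(t["frame"][140:220,255:322,::-1],(400,480),interpolation=cv2.INTER_CUBIC)
cv2.imwrite("pics/g4.png",o)
E
```

```text
[596.43161583 105.01232126 232.16986396] [ 0.9656061   0.02332128 -0.00581588 -0.25889602] [-0.10811754  0.3823309  -3.02709568] [-0.48684727  0.05372506 -0.00060347]
(10, 15, 30) (array([ 0.0005, -0.0024,  0.0005]), array([-0.    , -0.0001,  0.0001]))
(5, 7.2, 30) (array([0.0004, 0.0388, 0.0218]), array([-0.    , -0.0001,  0.0001]))
(0, 1, 30) (array([0.0004, 0.0759, 0.0361]), array([-0.    , -0.0001,  0.0001]))
(-10, 0, 28) (array([0.0004, 0.1182, 0.0155]), array([-0.0056, -0.0001,  0.0001]))
(-20, 0, 25) (array([ 0.0004,  0.1563, -0.0092]), array([-0.0139, -0.0001,  0.0001]))
(-30, 0, 15) (array([ 0.0004,  0.1824, -0.0312]), array([-0.0417, -0.0001,  0.0001]))
(-45, 0, 0) (array([ 0.0004,  0.2233, -0.0587]), array([-0.0834, -0.0001,  0.    ]))
```

View pics/g4.png

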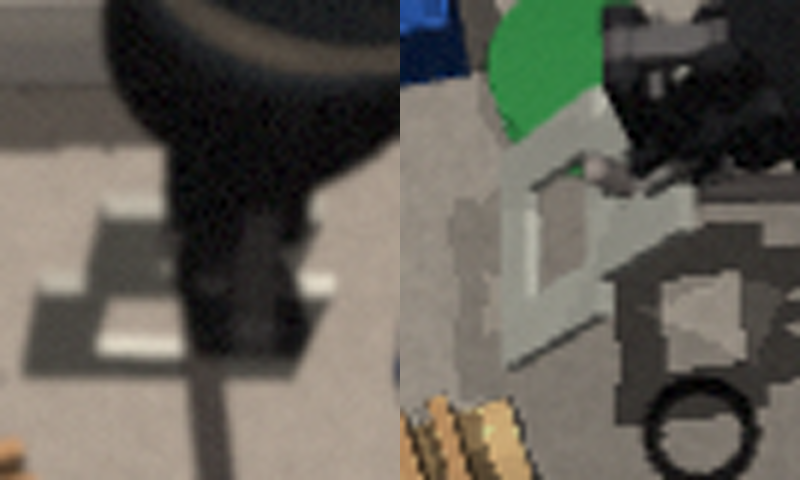

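The top crop shows the rail tip emerging through the plate's eye at (600,170), so it's threaded. The wrist force is small. Next I go around the bend.

Request:
servo_tool([
  [[0,0.02,0.011],[0,0,0],0],
  [[0,0.0388,0.0218],[0,0,0],0],
  [[0,0.058,0.029],[0,0,0],0],
  [[0,0.0759,0.0361],[0,0,0],0],
  [[0,0.0759,0.0361],[0,0,0],0],
  [[0,0.0759,0.0361],[0,0,0],0],
])

```text
time_s: 6.28
eef_pos: [596.8, 95.2, 217.9]
eef_rot: [0.966, 0.023, -0.006, -0.259]
wrist_force: [0.2, -0.5, -1.5]
gripper_width: 4.4
grasp_force: 59.0
```

Request:
servo_tool([
  [[0,0.021,-0.01],[-0.0028,0,0],0],
  [[0,0.0423,-0.0206],[-0.0056,0,0],0],
  [[0,0.061,-0.033],[-0.0098,0,0],0],
  [[0,0.0804,-0.0453],[-0.0139,0,0],0],
  [[0,0.0804,-0.0453],[-0.0139,0,0],0],
  [[0,0.0804,-0.0453],[-0.0139,0,0],0],
])

```text
time_s: 6.78
eef_pos: [598.0, 77.1, 218.5]
eef_rot: [0.976, 0.024, -0.004, -0.216]
wrist_force: [0.2, -1.2, -1.7]
gripper_width: 4.4
grasp_force: 59.0
```

Run:
```python
from h import *
from rig import manip
s=manip.sense();print(s["eef_pos"],s["eef_rot"],s["wrist_force"],s["torque"])
for st in [(-20,0,25),(-25,0,20),(-30,0,15),(-38,0,8),(-45,0,0)]:
    p,R=des(*st);print(st,inc(s,p,R))
```

```text
[597.97239906  77.10258453 218.50614954] [ 0.97598772  0.02372375 -0.00437338 -0.21648564] [ 0.19305071 -1.21948241 -1.74475566] [-4.12385183e-01  9.14963501e-05 -1.32378119e-02]
(-20, 0, 25) (array([-0.0005,  0.001 ,  0.0016]), array([-0.    , -0.0002,  0.0001]))
(-25, 0, 20) (array([-0.0005,  0.0149, -0.0086]), array([-0.0139, -0.0002,  0.0001]))
(-30, 0, 15) (array([-0.0005,  0.0289, -0.018 ]), array([-0.0278, -0.0002,  0.0001]))
(-38, 0, 8) (array([-0.0005,  0.0533, -0.032 ]), array([-0.0473, -0.0003,  0.0001]))
(-45, 0, 0) (array([-0.0005,  0.072 , -0.0418]), array([-0.0695, -0.0003,  0.0001]))
```

Request:
servo_tool([
  [[0,0.0149,-0.0086],[-0.0139,0,0],0],
  [[0,0.0289,-0.018],[-0.0278,0,0],0],
  [[0,0.0533,-0.032],[-0.0473,0,0],0],
  [[0,0.072,-0.0418],[-0.0695,0,0],0],
  [[0,0.072,-0.0418],[-0.0695,0,0],0],
  [[0,0.072,-0.0418],[-0.0695,0,0],0],
  [[0,0.072,-0.0418],[-0.0695,0,0],0],
])

```text
time_s: 7.37
eef_pos: [598.1, 61.1, 219.1]
eef_rot: [1.0, 0.024, -0.0, -0.002]
wrist_force: [-0.3, 0.1, -2.8]
gripper_width: 4.5
grasp_force: 59.0
```

Request:
servo_tool([
  [[0,0,0.01],[0,0,0],0],
  [[0,0,0.02],[0,0,0],0],
  [[0,0,0.02],[0,0,0],0],
  [[0,0,0.02],[0,0,0],0],
])

```text
time_s: 7.7
eef_pos: [598.4, 59.7, 215.1]
eef_rot: [1.0, 0.023, -0.0, -0.0]
wrist_force: [0.5, 0.3, -1.6]
gripper_width: 4.8
grasp_force: 59.0
```

Request:
servo_tool([
  [[0,0,0.005],[0,0,0],0],
  [[0,0,0.005],[0,0,0],0],
  [[0,0,0.005],[0,0,0],0],
])

```text
time_s: 7.95
eef_pos: [598.7, 60.3, 214.6]
eef_rot: [1.0, 0.024, 0.001, -0.0]
wrist_force: [0.0, -0.1, -1.3]
gripper_width: 4.7
grasp_force: 59.2
```

Request:
servo_tool([
  [[0,0,0.0075],[0,0,0],0],
  [[0,0,0.0075],[0,0,0],0],
  [[0,0,0.0075],[0,0,0],0],
])

```text
time_s: 8.2
eef_pos: [598.8, 60.4, 214.2]
eef_rot: [1.0, 0.024, 0.001, 0.0]
wrist_force: [-3.0, -1.9, 7.7]
gripper_width: 4.3
grasp_force: 60.4
```

Request:
servo_tool([
  [[-0.003,0,-0.003],[0,0,0],0],
  [[-0.003,0,-0.003],[0,0,0],0],
  [[-0.003,0,-0.003],[0,0,0],12],
  [[-0.003,0,-0.003],[0,0,0],24],
  [[-0.003,0,-0.003],[0,0,0],30],
  [[-0.003,0,-0.003],[0,0,0],30],
  [[-0.003,0,-0.003],[0,0,0],30],
  [[-0.003,0,-0.003],[0,0,0],30],
])

```text
time_s: 8.87
eef_pos: [597.9, 60.5, 213.4]
eef_rot: [1.0, 0.024, 0.0, 0.0]
wrist_force: [0.4, 0.4, 0.4]
gripper_width: 29.9
grasp_force: 0.0
```

Request:
servo_tool([
  [[0,0,0],[0,0,0],30],
  [[0,0,0],[0,0,0],30],
  [[0,0,0],[0,0,0],30],
  [[0,0,0],[0,0,0],30],
  [[0,0,0],[0,0,0],30],
  [[0,0,0],[0,0,0],30],
  [[0,0,0],[0,0,0],30],
  [[0,0,0],[0,0,0],30],
])

```text
time_s: 9.53
eef_pos: [597.9, 60.4, 213.6]
eef_rot: [1.0, 0.024, 0.0, 0.0]
wrist_force: [0.6, 0.1, -0.6]
gripper_width: 29.8
grasp_force: 0.0
```

Run:
```python
from h import *
from rig import manip,cams
f=cams.grab_frame("scene");t=cams.grab_frame("top")
s=manip.sense();print(s["eef_pos"],s["wrist_force"],s["gripper_width"],proj(f,s["eef_pos"]))
o=np.zeros((480,800,3),np.uint8)
o[:,:400]=cv2.resize(f["frame"][140:260,350:450,::-1],(400,480),interpolation=cv2.INTER_CUBIC)
o[:,400:]=cv2.resize(t["frame"][120:240,260:360,::-1],(400,480),interpolation=cv2.INTER_CUBIC)
cv2.imwrite("pics/g5.png",o)
```

```text
[597.95043488  60.44116758 213.61210512] [ 0.72598408 -0.06067211 -0.57165562] 30.04168490254207 [393.3 216.1]
```

View pics/g5.png

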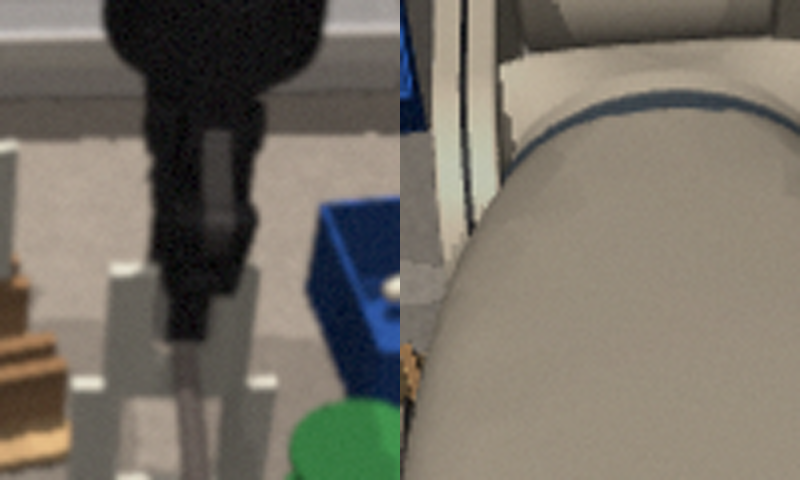

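The scene crop shows the plate hanging level on the rail: tab top at crop y≈268, shoulders at y≈383. The fingers are open. I'll back the fingers off so it clearly hangs by itself, then come back to grip it.

Request:
servo_tool([
  [[0,0,-0.1],[0,0,0],30],
  [[0,0,-0.2],[0,0,0],30],
  [[0,0,-0.25],[0,0,0],30],
  [[0,0,-0.25],[0,0,0],30],
  [[0,0,-0.25],[0,0,0],30],
  [[0,0,-0.25],[0,0,0],30],
  [[0,0,-0.25],[0,0,0],30],
  [[0,0,-0.25],[0,0,0],30],
])

```text
time_s: 10.3
eef_pos: [597.3, 60.4, 262.5]
eef_rot: [1.0, 0.024, -0.001, 0.0]
wrist_force: [1.2, 0.4, -0.5]
gripper_width: 30.0
grasp_force: 0.0
```

Request:
servo_tool([
  [[0,0,0],[0,0,0],30],
  [[0,0,0],[0,0,0],30],
  [[0,0,0],[0,0,0],30],
  [[0,0,0],[0,0,0],30],
  [[0,0,0.1],[0,0,0],30],
  [[0,0,0.2],[0,0,0],30],
  [[0,0,0.25],[0,0,0],30],
  [[0,0,0.25],[0,0,0],30],
])

```text
time_s: 10.97
eef_pos: [596.3, 60.3, 211.1]
eef_rot: [1.0, 0.024, -0.002, 0.0]
wrist_force: [-0.0, 0.5, 0.4]
gripper_width: 30.0
grasp_force: 0.0
```

Request:
servo_tool([
  [[0,0,0],[0,0,0],20],
  [[0,0,0],[0,0,0],12],
  [[0,0,0],[0,0,0],8],
  [[0,0,0],[0,0,0],0],
  [[0,0,0],[0,0,0],0],
  [[0,0,0],[0,0,0],0],
])

```text
time_s: 11.47
eef_pos: [598.7, 60.5, 214.8]
eef_rot: [1.0, 0.024, 0.001, 0.0]
wrist_force: [0.0, 0.1, 6.1]
gripper_width: 4.1
grasp_force: 62.5
```

Request:
servo_tool([
  [[0,0,-0.003],[0,0,0],0],
  [[0,0.05,-0.003],[0,0,0],0],
  [[0,0.12,-0.003],[0,0,0],0],
  [[0,0.19,-0.003],[0,0,0],0],
  [[0,0.26,-0.003],[0,0,0],0],
  [[0,0.32,-0.003],[0,0,0],0],
  [[0,0.35,-0.003],[0,0,0],0],
  [[0,0.35,-0.003],[0,0,0],0],
])

```text
time_s: 12.13
eef_pos: [601.9, -12.0, 214.8]
eef_rot: [1.0, 0.023, 0.001, 0.001]
wrist_force: [1.0, -4.4, 5.4]
gripper_width: 4.1
grasp_force: 62.6
```

Request:
servo_tool([
  [[0,0,-0.005],[0,0,0],0],
  [[0,0.06,-0.005],[0,0,0],0],
  [[0,0.12,-0.005],[0,0,0],0],
  [[0,0.18,-0.005],[0,0,0],0],
  [[0,0.24,-0.005],[0,0,0],0],
  [[0,0.3,-0.005],[0,0,0],0],
  [[0,0.3,-0.005],[0,0,0],0],
  [[0,0.3,-0.005],[0,0,0],0],
])

```text
time_s: 12.8
eef_pos: [604.1, -70.9, 215.1]
eef_rot: [1.0, 0.023, 0.0, 0.0]
wrist_force: [0.2, -1.6, -0.9]
gripper_width: 4.6
grasp_force: 61.9
```

Run:
```python
from h import *
from rig import manip,cams
f=cams.grab_frame("scene");t=cams.grab_frame("top")
s=manip.sense();print(s["eef_pos"],s["wrist_force"],s["gripper_width"],s["torque"])
o=np.zeros((480,800,3),np.uint8)
o[:,:400]=cv2.resize(f["frame"][240:360,350:450,::-1],(400,480),interpolation=cv2.INTER_CUBIC)
o[:,400:]=cv2.resize(t["frame"][120:240,350:450,::-1],(400,480),interpolation=cv2.INTER_CUBIC)
cv2.imwrite("pics/g6.png",o)
```

```text
[604.07504944 -69.77544175 215.10717106] [ 1.04922158 -1.04762427  0.15244527] 4.615154236943784 [-0.24429627 -0.15842055  0.00497256]
```

View pics/g6.png

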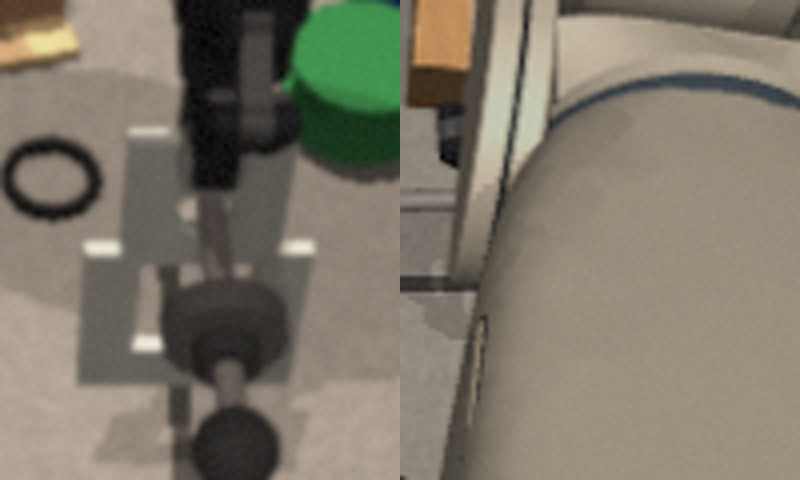

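The scene crop shows the plate still upright on the rail, about 50 mm short of the collar (collar at crop (225,325)). The post-side finger would reach the collar rim before the plate does. So I'll release here and push from the free side with shut fingers just above the rail.

Request:
servo_tool([
  [[0,0,0],[0,0,0],10],
  [[0,0,0],[0,0,0],20],
  [[0,0,0],[0,0,0],30],
  [[0,0,0],[0,0,0],30],
  [[0,0,0],[0,0,0],30],
  [[0,0,-0.1],[0,0,0],30],
  [[0,0,-0.2],[0,0,0],30],
  [[0,0,-0.3],[0,0,0],30],
])

```text
time_s: 13.57
eef_pos: [603.8, -69.2, 275.6]
eef_rot: [1.0, 0.024, -0.0, -0.0]
wrist_force: [0.7, 0.3, 1.1]
gripper_width: 29.8
grasp_force: 0.0
```

Request:
servo_tool([
  [[0,-0.08,0],[0,0,0],0],
  [[0,-0.16,0],[0,0,0],0],
  [[0,-0.16,0],[0,0,0],0],
  [[0,-0.16,0],[0,0,0],0],
  [[0,-0.16,0],[0,0,0],0],
  [[0,-0.16,0],[0,0,0],0],
  [[0,-0.16,0],[0,0,0],0],
  [[0,-0.16,0],[0,0,0],0],
])

```text
time_s: 14.23
eef_pos: [602.6, -38.0, 275.0]
eef_rot: [1.0, 0.024, 0.0, 0.0]
wrist_force: [0.4, -0.4, -0.5]
gripper_width: 0.2
grasp_force: 0.0
```

Request:
servo_tool([
  [[0,0,0.1],[0,0,0],0],
  [[0,0,0.2],[0,0,0],0],
  [[0,0,0.28],[0,0,0],0],
  [[0,0,0.305],[0,0,0],0],
  [[0,0,0.32],[0,0,0],0],
  [[0,0,0.32],[0,0,0],0],
  [[0,0,0.32],[0,0,0],0],
])

```text
time_s: 14.82
eef_pos: [603.3, -37.6, 212.1]
eef_rot: [1.0, 0.024, 0.001, 0.0]
wrist_force: [-0.1, 0.1, 0.3]
gripper_width: -0.1
grasp_force: 0.0
```

```bash
cat > look.py <<'E'
from h import *
from rig import manip,cams
import sys
f=cams.grab_frame("scene");s=manip.sense()
print(s["eef_pos"],s["wrist_force"])
im=f["frame"].astype(int)
# bright shoulder-top patches (z=83 hanging: eye 195 -> shoulder 173): white-ish
m=((im.min(2)>165)&(im.max(2)-im.min(2)<30)).astype(np.uint8)
n,l,st,c=cv2.connectedComponentsWithStats(m)
for i in range(1,n):
    if 350<c[i][0]<450 and 225<c[i][1]<370 and st[i,4]>4: print("white",c[i].round(1),st[i,4],"z173",onz(f,c[i],173),"z233",onz(f,c[i],233))
# collar: dark grey blob row extent along column through its left/right parts
g=cv2.cvtColor(f["frame"],cv2.COLOR_RGB2GRAY)
m=((g<85)).astype(np.uint8)
for col in (397,398,414,415):print(col,g[296:336,col])
np.save("last.npy",f["frame"])
E
python3 look.py; python3 -c "
import pickle,cv2;g=cv2.cvtColor(pickle.load(open('f0.pkl','rb'))['scene']['frame'],cv2.COLOR_RGB2GRAY)
for c in (397,398,414,415):print(c,g[296:336,c])"
```

```text
[603.37279604 -37.62486663 212.30831946] [-0.13781585 -0.68335126 -0.46312636]
397 [119 108 100  95  96 100  96  95 100 116 132 136 137 133 122  90  67  59
  60  59  59  58  57  53  47  49  48  49  46  46  45  40  42  43  45  42
  52  67  85  92]
398 [113 107 100  96  95  95  95  96  99 112 130 134 134 129 109  77  59  58
  61  60  61  62  53  49  50  48  52  49  43  38  30  36  35  35  39  32
  46  60  84 106]
414 [101  99 100  98  99  96  94  94  92  97  99  98  93  87  74  62  60  61
  58  56  61  54  48  47  51  49  50  41  39  35  39  35  35  40  36  36
  43  59  91 118]
415 [101  97  97  98  96  98  98  95  91  88  85  85  84  84  78  64  61  58
  53  56  56  56  51  47  46  46  53  44  47  46  43  45  36  41  41  44
  64  81 105 128]
397 [140 135 138 139 141 141 139 139 139 139 141 139 140 137 130 108  92  91
  88  90  92  89  73  48  42  39  40  42  39  38  41  38  39  41  37  39
  43  61  86  95]
398 [132 131 136 135 139 138 138 134 136 141 141 138 138 135 120 101  94  92
  93  92  93  89  65  46  44  45  41  40  34  36  37  33  35  36  31  32
  33  62 100 119]
414 [139 135 134 133 133 135 134 136 137 140 140 138 139 133 115 100  94  93
  94  94  86  66  48  41  40  40  35  39  39  41  42  40  44  29  35  34
  46  76 106 128]
415 [137 135 135 136 134 135 137 138 141 141 141 140 139 140 128 106  92  92
  90  89  86  74  53  46  36  39  39  42  43  39  36  39  38  36  39  52
  79 108 128 137]
```

Request:
servo_tool([
  [[0,0.04,0.01],[0,0,0],0],
  [[0,0.07,0.01],[0,0,0],0],
  [[0,0.1,0.01],[0,0,0],0],
  [[0,0.13,0.01],[0,0,0],0],
  [[0,0.16,0.01],[0,0,0],0],
  [[0,0.19,0.01],[0,0,0],0],
  [[0,0.22,0.01],[0,0,0],0],
  [[0,0.24,0.01],[0,0,0],0],
])

```text
time_s: 15.53
eef_pos: [605.4, -86.0, 209.7]
eef_rot: [1.0, 0.024, 0.001, -0.0]
wrist_force: [0.5, 4.9, 4.4]
gripper_width: 0.3
grasp_force: 3.0
```

Request:
servo_tool([
  [[0,0.005,0],[0,0,0],0],
  [[0,0.01,0],[0,0,0],0],
  [[0,0.01,0],[0,0,0],0],
  [[0,0.01,0],[0,0,0],0],
])

```text
time_s: 15.87
eef_pos: [605.1, -87.5, 209.3]
eef_rot: [1.0, 0.024, 0.0, 0.0]
wrist_force: [1.0, 2.3, 4.7]
gripper_width: -0.1
grasp_force: 2.0
```

```bash
sed -i 's/>165/>135/;s/<30)/<40)/' look.py; python3 look.py | grep -v '\['"119"
```

```text
[605.13860893 -87.36798937 209.32378119] [0.39588068 2.64831191 3.7577062 ]
white [390.5 291.6] 53 z173 [594.5 -53.8 173. ] z233 [ 588.  -102.8  233. ]
white [377.1 308.8] 48 z173 [575.2 -85.7 173. ] z233 [ 570.6 -131.5  233. ]
white [427.9 308.1] 42 z173 [646.1 -80.5 173. ] z233 [ 634.5 -126.8  233. ]
white [388.1 318.3] 9 z173 [ 590.2 -101.2  173. ] z233 [ 584.1 -145.5  233. ]
white [398.9 341.1] 8 z173 [ 603.9 -137.7  173. ] z233 [ 596.4 -178.4  233. ]
397 [142 145 140 122  95  83  82  79  81  86  88  88  85  82  72  64  61  62
  59  60  61  58  56  49  51  49  50  48  49  47  45  46  49  45  45  50
  47  57  76  88]
398 [135 139 135 115  93  81  80  83  80  86  91  89  89  80  69  63  60  59
  64  60  62  59  51  50  49  50  50  48  39  36  29  32  34  35  36  39
  43  63  96 117]
414 [ 98  95  92  86  77  76  76  80  78  76  76  76  75  73  57  47  46  43
  44  55  59  52  53  49  52  50  42  44  40  36  40  38  37  37  34  43
  50  72 103 125]
415 [ 96  96  94  83  79  77  80  81  76  74  77  77  77  76  68  52  45  44
  43  49  58  56  54  51  46  46  49  46  45  43  42  43  41  38  44  56
  78 107 127 135]
```

The shut-finger push tilts the plate: the top leads by about 20 mm over 60 mm of height, roughly 18°. I'll back off, turn the gripper 90° so the open fingers straddle the rail, and push the tab on both sides of the eye.

Request:
servo_tool([
  [[0,-0.05,0],[0,0,0],0],
  [[0,-0.12,0],[0,0,0],0],
  [[0,-0.2,-0.05],[0,0,0],0],
  [[0,-0.2,-0.2],[0,0,0],0],
  [[0,-0.2,-0.3],[0,0,0],0],
  [[0,-0.2,-0.3],[0,0,0],0],
])

```text
time_s: 16.42
eef_pos: [604.9, -46.1, 273.1]
eef_rot: [1.0, 0.025, 0.003, 0.001]
wrist_force: [0.4, -0.2, 0.4]
gripper_width: -0.1
grasp_force: 0.0
```

Request:
servo_tool([
  [[0,0,0],[0,0,-0.018],24],
  [[0,0,0],[0,0,-0.036],24],
  [[0,0,0],[0,0,-0.054],24],
  [[0,0,0],[0,0,-0.072],24],
  [[0,0,0],[0,0,-0.09],24],
  [[0,0,0],[0,0,-0.108],24],
  [[0,0,0],[0,0,-0.126],24],
  [[0,0,0],[0,0,-0.144],24],
])

```text
time_s: 17.08
eef_pos: [602.3, -46.5, 267.9]
eef_rot: [0.887, 0.461, -0.001, -0.0]
wrist_force: [-0.4, 0.6, 0.6]
gripper_width: 23.6
grasp_force: 0.0
```

Request:
servo_tool([
  [[0,0,0],[0,0,-0.018],24],
  [[0,0,0],[0,0,-0.036],24],
  [[0,0,0],[0,0,-0.054],24],
  [[0,0,0],[0,0,-0.072],24],
  [[0,0,0],[0,0,-0.09],24],
  [[0,0,0],[0,0,-0.106],24],
  [[0,0,0],[0,0,-0.106],24],
  [[0,0,0],[0,0,-0.106],24],
])

```text
time_s: 17.75
eef_pos: [602.5, -46.7, 268.3]
eef_rot: [0.691, 0.723, -0.0, -0.0]
wrist_force: [0.3, -0.0, -0.1]
gripper_width: 24.2
grasp_force: 0.0
```

```bash
python3 look.py | grep -v '^4\|^39\|^  '
python3 - <<'E'
from rig import manip
from h import *
s=manip.sense();print(s["time_s"],s["eef_rot"],s["joint_positions"],s["gripper_width"])
q=Ro.from_quat(s["eef_rot"]);print(q.as_matrix().round(3))
# centre on rail: line through B along A
y=s["eef_pos"][1];print("rail x at y",B[0]+A[0]/A[1]*(y-B[1]))
E
```

```text
[602.62661867 -46.86593252 268.51871021] [-0.31941583 -0.14893933  0.12267757]
white [410.6 230.2] 672 z173 [629.3  73.  173. ] z233 [619.4  11.6 233. ]
white [401.5 268.9] 148 z173 [611.9  -9.7 173. ] z233 [603.7 -62.9 233. ]
white [389.6 275.8] 240 z173 [593.9 -24.3 173. ] z233 [587.4 -76.1 233. ]
white [388.8 339.3] 60 z173 [ 590.6 -135.6  173. ] z233 [ 584.5 -176.5  233. ]
white [399.7 339.7] 24 z173 [ 605.  -135.3  173. ] z233 [ 597.5 -176.2  233. ]
white [392.2 369.9] 8 z173 [ 594.2 -182.   173. ] z233 [ 587.7 -218.4  233. ]
17.8 [ 6.90926686e-01  7.22924799e-01 -1.77396544e-04 -1.35319538e-04] [-9.72461639e-02  3.53694884e-01  1.64353012e+00 -1.22954797e-04
  1.14479961e+00 -1.42451360e-01] 23.62413300010942
[[-0.045  0.999 -0.   ]
 [ 0.999  0.045 -0.   ]
 [-0.    -0.    -1.   ]]
rail x at y 604.31866056101
```

```bash
cat > pl.py <<'E'
from h import *
from rig import manip,cams
f=cams.grab_frame("scene");s=manip.sense();print(s["eef_pos"],s["wrist_force"])
im=f["frame"].astype(int);g0=pickle.load(open("f0.pkl","rb"))["scene"]["frame"].astype(int)
m=((im.min(2)>150)&((im-g0).min(2)>15)).astype(np.uint8)
n,l,st,c=cv2.connectedComponentsWithStats(m)
for i in range(1,n):
    if 350<c[i][0]<450 and 200<c[i][1]<400 and st[i,4]>5: print(c[i].round(1),st[i],"z173",onz(f,c[i],173)[:2],"z233",onz(f,c[i],233)[:2],"z116",onz(f,c[i],116)[:2])
for col in (398,415):
    g=cv2.cvtColor(f["frame"],cv2.COLOR_RGB2GRAY);print(col,g[326:337,col])
E
python3 pl.py
```

```text
[602.75624327 -46.97474391 268.6796571 ] [-0.47055517 -0.15322823  0.43887879]
[400.7 273.8] [399 268   4  13  36] z173 [610.2 -19.4] z233 [602.2 -71.8] z116 [617.9  30.3]
[366.9 334.1] [364 332   7   5  15] z173 [ 561.5 -128.8] z233 [ 558.2 -170.4] z116 [564.6 -89.3]
[363.4 341.5] [359 339   8   6  18] z173 [ 557. -141.] z233 [ 554.1 -181.4] z116 [ 559.7 -102.6]
[363.7 350.2] [363 349   3   3   6] z173 [ 557.4 -154.5] z233 [ 554.6 -193.5] z116 [ 560.2 -117.4]
[353.4 367.1] [351 366   5   3   7] z173 [ 544.7 -180.9] z233 [ 543.1 -217.3] z116 [ 546.3 -146.2]
398 [ 36  34  33  34  35  36  46  73 111 139 148]
415 [40 39 42 41 43 42 52 63 76 88 89]
```

Run:
```python
from h import *
from rig import cams
f=cams.grab_frame("scene");g=cv2.cvtColor(f["frame"],cv2.COLOR_RGB2GRAY);g0=cv2.cvtColor(pickle.load(open("f0.pkl","rb"))["scene"]["frame"],cv2.COLOR_RGB2GRAY)
np.set_printoptions(linewidth=250)
for c in(374,376,378,385,388,391,424,426,428):print(c,g[268:340:1,c])
```

```text
374 [133 132 134 134 136 132 133 137 136 132 128 116  95  73  63  50  43  32  39  52  61  72 104 125 128 132 132 132 134 132 134 133 135 136 136 139 150 157 156 156 161 160 161 164 160 162 163 162 163 161 151 135 126 117 112 105 101  99 104 103 105 100
 103 103 103 100 100 101 103 101 103 101]
376 [134 136 134 135 136 136 135 137 133 134 136 133 135 130 130 117 115 116 116 120 122 126 134 134 135 133 133 137 135 135 135 134 135 137 136 136 141 152 158 157 154 156 156 158 159 159 162 160 159 157 145 131 122 118 106 104 104 102  99 104 102 100
 103 100 100 101 101 102 104 100 102 102]
378 [134 135 135 138 135 139 136 136 138 136 135 136 137 138 136 136 135 134 134 133 130 131 134 135 134 134 132 134 136 132 133 133 136 137 137 136 139 150 157 160 158 155 157 158 156 157 157 159 158 156 147 130 122 118 108 101 105 103 102 101 103  99
 101 101 103 100 102 103 101 102 100 100]
385 [159 160 160 158 157 159 160 159 162 162 161 159 161 161 163 159 159 157 150 133 126 117 109 103  98 102 102 103 100 103 104 104 101 106 101 102 104 102 105 104 102 103 104 103 100  99 101 104  98 102 100 102 10
[... 854 characters left out ...]
 128 130 131 123 113 114 106 104 100  99  97  97  99  97  97 100  98
  98 100  98  99 101 104 102 102  99 104]
426 [ 38  39  40  41  37  40  43  42  51  55  65  83 116 130 133 135 131 128 129 125 120 118 116 117 122 124 126 127 126 131 129 131 130 133 133 133 132 133 129 129 129 131 134 134 136 133 133 132 127 117 114 111 105  99 101 100 101 102  99  99  99 100
 101 100 102 101 100  99 102  99  99 101]
428 [ 37  35  40  44  36  39  39  41  42  42  51  62  81 111 126 132 134 133 128 130 130 133 129 134 133 133 133 133 133 136 131 127 129 131 134 134 135 127 130 132 133 134 132 131 131 132 133 130 126 120 113 114 105 101  98  98  98 102 101 101 104 103
 105 106 107 110 114 117 121 123 129 132]
```

The column profiles put the tab top at row 288.5 and the shoulder at row 320. That means the plate hangs upright at y ≈ -100, about 18 mm short of the collar, and the collar hasn't moved. Next I descend with the fingers straddling the rail.

Request:
servo_tool([
  [[0,0.008,0.1],[0,0,0],24],
  [[0,0.008,0.2],[0,0,0],24],
  [[0,0.008,0.3],[0,0,0],24],
  [[0,0.008,0.36],[0,0,0],24],
  [[0,0.008,0.4],[0,0,0],24],
  [[0,0.008,0.4],[0,0,0],24],
  [[0,0.008,0.4],[0,0,0],24],
])

```text
time_s: 18.48
eef_pos: [604.9, -47.4, 189.4]
eef_rot: [0.69, 0.724, 0.0, 0.0]
wrist_force: [0.0, -1.1, 0.7]
gripper_width: 23.9
grasp_force: 0.0
```

Request:
servo_tool([
  [[-0.04,0,0],[0,0,0],24],
  [[-0.08,0,0],[0,0,0],24],
  [[-0.11,0,0],[0,0,0],24],
  [[-0.14,0,0],[0,0,0],24],
  [[-0.16,0,0],[0,0,0],24],
  [[-0.16,0,0],[0,0,0],24],
  [[-0.16,0,0],[0,0,0],24],
])

```text
time_s: 19.07
eef_pos: [606.3, -79.8, 189.3]
eef_rot: [0.69, 0.724, 0.0, 0.0]
wrist_force: [0.2, 0.1, -0.1]
gripper_width: 24.1
grasp_force: 0.0
```

Request:
servo_tool([
  [[-0.015,0,0],[0,0,0],24],
  [[-0.03,0,0],[0,0,0],24],
  [[-0.045,0,0],[0,0,0],24],
  [[-0.06,0,0],[0,0,0],24],
  [[-0.07,0,0],[0,0,0],24],
  [[-0.075,0,0],[0,0,0],24],
  [[-0.075,0,0],[0,0,0],24],
])

```text
time_s: 19.65
eef_pos: [607.0, -94.6, 189.2]
eef_rot: [0.69, 0.724, 0.0, 0.0]
wrist_force: [-0.5, 0.9, -0.2]
gripper_width: 23.8
grasp_force: 0.0
```

```bash
cat > pl.py <<'E'
from h import *
from rig import cams,manip
f=cams.grab_frame("scene");g=cv2.cvtColor(f["frame"],cv2.COLOR_RGB2GRAY)
s=manip.sense();print(s["eef_pos"],s["wrist_force"])
np.set_printoptions(linewidth=250)
for c in(376,378,386,389,424):print(c,g[280:336:1,c])
for c in(398,415):print(c,g[326:337,c])
E
python3 pl.py
```

```text
[606.98112682 -94.52889867 189.18829825] [-1.06692485  0.15107337 -0.36209922]
376 [ 18  21  26  19  22  25  18  23  21  20  27  21  26  63 113 133 139 138 138 139 136 140 139 141 139 138 135 140 138 135 138 137 139 143 139 139 141 141 139 138 139 138 131 130 128 113  97  98  99  98  93  96  98  95  95  97]
378 [ 26  19  26  21  23  18  20  22  16  19  20  21  21  61 110 137 139 142 137 136 141 143 140 139 137 141 141 136 137 139 137 137 141 140 140 142 140 142 142 140 137 137 133 130 126 114  95  94  96  95  96  95  95  95  93  97]
386 [ 22  20  21  23  29  26  27  20  19  12  21  15  15  25  26  47  89 119 130 128 111  96  95  98  97  96  97  99  97  99  98  96  96  94  94  94  97  94  94  94  93  93  93  96  93  94  96  95 101 101 102 101 105 107 102 105]
389 [  8  17  15  15  19  23  17  24  20  11  21  22  16  23  16  46  92 122 129 126 109 100  98  97  94  91  93  94  95  97  98  94  96  93  96  94  95  88  82  75  80  78  86  85  91  89  92 104 120 136 142 143 135 135 139 139]
424 [ 21  15  17  19  13  19  17  18  15  16  18  10  14  25  23  65 112 129 128 119 103  97  93  95  98  99  98  96  98  96  98  97 103  99 106 106 108 112 117 119 116 112 115 115 112 102  93  92  93  93  91  93  94  93  94  96]
398 [ 35  34  36  37  37  37  46  67  97 123 127]
415 [41 41 41 40 38 49 54 68 78 85 86]
```

Request:
servo_tool([
  [[-0.005,0,0],[0,0,0],24],
  [[-0.01,0,0],[0,0,0],24],
  [[-0.015,0,0],[0,0,0],24],
  [[-0.02,0,0],[0,0,0],24],
  [[-0.02,0,0],[0,0,0],24],
  [[-0.02,0,0],[0,0,0],24],
])

```text
time_s: 20.2
eef_pos: [607.2, -98.5, 189.2]
eef_rot: [0.69, 0.724, 0.0, 0.0]
wrist_force: [0.2, 0.2, -0.8]
gripper_width: 24.1
grasp_force: 0.0
```

Request:
servo_tool([
  [[-0.0025,0,0],[0,0,0],24],
  [[-0.005,0,0],[0,0,0],24],
  [[-0.005,0,0],[0,0,0],24],
  [[-0.005,0,0],[0,0,0],24],
])

```text
time_s: 20.53
eef_pos: [607.2, -99.4, 189.2]
eef_rot: [0.69, 0.724, 0.0, 0.0]
wrist_force: [-0.8, 1.2, 0.1]
gripper_width: 24.2
grasp_force: 0.1
```

Request:
servo_tool([
  [[-0.0025,0,0],[0,0,0],24],
  [[-0.005,0,0],[0,0,0],24],
  [[-0.005,0,0],[0,0,0],24],
  [[-0.005,0,0],[0,0,0],24],
])

```text
time_s: 20.87
eef_pos: [607.3, -100.4, 189.2]
eef_rot: [0.69, 0.724, 0.0, 0.0]
wrist_force: [0.4, 1.1, 0.0]
gripper_width: 24.0
grasp_force: 0.1
```

Request:
servo_tool([
  [[-0.0025,0,0],[0,0,0],24],
  [[-0.005,0,0],[0,0,0],24],
  [[-0.005,0,0],[0,0,0],24],
  [[-0.005,0,0],[0,0,0],24],
])

```text
time_s: 21.2
eef_pos: [607.3, -100.8, 189.2]
eef_rot: [0.69, 0.724, 0.0, -0.0]
wrist_force: [0.2, 5.0, 0.5]
gripper_width: 24.2
grasp_force: 0.9
```

Request:
servo_tool([
  [[-0.0025,0,0],[0,0,0],24],
  [[-0.005,0,0],[0,0,0],24],
  [[-0.005,0,0],[0,0,0],24],
  [[-0.005,0,0],[0,0,0],24],
])

```text
time_s: 21.53
eef_pos: [607.3, -100.9, 189.2]
eef_rot: [0.69, 0.724, 0.001, -0.001]
wrist_force: [0.9, 9.3, 1.6]
gripper_width: 24.3
grasp_force: 1.5
```

```bash
python3 pl.py
```

```text
[ 607.29173729 -100.90158591  189.17827817] [-0.55064006  8.82054145  0.58282388]
376 [ 17  18  21  20  17  19  20  23  17  23  24  15  23  21  20  17  26  66 114 138 137 141 139 138 140 139 138 137 135 138 137 138 142 142 143 140 139 138 138 138 137 138 139 142 140 133 134 132 122 100  92  94  98  98  97  99]
378 [ 21  14  27  24  26  25  21  17  18  16  16  18  18  18  23  22  22  57 112 135 141 141 143 138 142 140 141 140 137 141 140 140 138 139 141 140 137 137 140 141 137 141 138 140 140 136 129 130 122 102  91  96  94  96  97  94]
386 [118  98  68  35  21  20  23  20  25  24  22  17  23  25  15  16  23  30  36  66 107 128 131 122 108 102  98 100  96  95  97  97  95  93  96  95  95  94  96  95  95  96  94  94  95  95  93  94  95  95  97 100  97  96  98 102]
389 [ 14  14   9  21  15  19  17  10  18  22  27  26   8  20  23  13  17  13  27  58 107 131 130 120 105  97  97  97  95  98  99  98  95  97  97  97  93  90  81  75  75  75  84  86  87  90  90  90  92  93 103 119 135 136 136 136]
424 [ 25  14  18  10  17  14  16  22  14  17  13  15  19  20  18  15  19  12  26  64 110 131 128 118 103  94  94  94  98  99  95  97  97  98  95  97  96  96  97 100 105 105 105 112 111 112 112 116 108  92  89  93  90  90  92  91]
398 [ 35  35  34  36  39  35  45  60  97 119 128]
415 [ 41  45  45  44  43  47  59  85 106 108 109]
```

Contact is firm at about 9 N. The plate stalls at the collar, and the collar's lower edge stays at row ~333. Now I retreat.

Request:
servo_tool([
  [[0.003,0,0],[0,0,0],24],
  [[0.006,0,0],[0,0,0],24],
  [[0.01,0,0],[0,0,0],24],
  [[0.03,0,0],[0,0,0],24],
  [[0.08,0,0],[0,0,0],24],
  [[0.15,0,0],[0,0,0],24],
  [[0.2,0,0],[0,0,0],24],
  [[0.2,0,0],[0,0,0],24],
])

```text
time_s: 22.25
eef_pos: [605.2, -60.0, 189.2]
eef_rot: [0.689, 0.725, 0.0, 0.0]
wrist_force: [-0.3, -0.4, -0.1]
gripper_width: 23.9
grasp_force: 0.0
```

Request:
servo_tool([
  [[0,0,-0.15],[0,0,0],24],
  [[0,0,-0.3],[0,0,0],24],
  [[0,0,-0.45],[0,0,0],24],
  [[0,0,-0.6],[0,0,0],24],
  [[0,0,-0.75],[0,0,0],24],
  [[0,0,-0.75],[0,0,0],24],
  [[0,0,-0.75],[0,0,0],24],
  [[0,0,-0.75],[0,0,0],24],
])

```text
time_s: 22.92
eef_pos: [604.9, -62.1, 338.6]
eef_rot: [0.69, 0.724, -0.0, 0.0]
wrist_force: [-0.0, 0.6, -0.7]
gripper_width: 23.7
grasp_force: 0.0
```

Request:
servo_tool([
  [[0.2,0,-0.1],[0,0,0],24],
  [[0.4,0,-0.1],[0,0,0],24],
  [[0.6,0,-0.1],[0,0,0],24],
  [[0.8,0,-0.1],[0,0,0],24],
  [[0.95,0,-0.1],[0,0,0],24],
  [[0.95,0,-0.1],[0,0,0],24],
  [[0.95,0,-0.1],[0,0,0],24],
  [[0.95,0,-0.1],[0,0,0],24],
])

```text
time_s: 23.58
eef_pos: [595.6, 127.2, 357.6]
eef_rot: [0.69, 0.724, -0.001, -0.0]
wrist_force: [0.2, -1.3, -0.0]
gripper_width: 23.7
grasp_force: 0.0
```

```bash
cat >> pl.py <<'E'
print("top",onz(f,(388,0),233)) if 0 else None
t=cams.grab_frame("top");gt=cv2.cvtColor(t["frame"],cv2.COLOR_RGB2GRAY)
print("top rows");
for r in range(140,200,4):print(r,gt[r,392:424])
E
python3 pl.py; python3 -c "
from h import *
t=pickle.load(open('f0.pkl','rb'))['top'];g=cv2.cvtColor(t['frame'],cv2.COLOR_RGB2GRAY);np.set_printoptions(linewidth=250)
for r in (156,160,164,172,176):print(r,g[r,392:424])
for y in(-115,-118,-121):print(y,[proj(t,(x,y,z)) for x,z in((579,233),(635,233),(607,221))],proj(pickle.load(open('f0.pkl','rb'))['scene'],(580,y,233)),proj(pickle.load(open('f0.pkl','rb'))['scene'],(572,y,173)))"
```

```text
[595.85902614 126.61915337 358.00199184] [ 0.42132595  0.52975611 -0.54721471]
376 [150 151 149 142 131 131 133 139 141 143 147 148 152 150 154 153 154 153 152 153 153 153 151 154 153 151 152 153 152 148 151 150 151 146 112  85  79  79  80  78  79  78  80  78  82 105 162 214 223 211 138  93  89  88  91  93]
378 [156 158 156 153 152 153 154 151 153 149 151 153 150 150 151 153 155 151 154 150 155 155 156 152 154 152 153 152 152 152 154 153 153 148 109  82  80  81  80  80  79  74  78  82  81 103 161 212 222 209 137  93  90  91  88  90]
386 [153 154 157 156 155 152 156 154 152 152 154 152 154 153 154 155 155 159 178 207 220 215 178 124  98  92  91  92  89  90  93  92  91  93  91  90  89  93  93  92  90  88  91  88  88  91  90  88  90  86  94  92  92  88  89  91]
389 [155 155 155 157 153 150 147 148 150 149 148 148 152 155 157 155 154 147 157 206 221 219 181 129  98  93  90  91  94  92  91  90  93  92  92  88  90  85  79  73  72  75  78  82  84  85  86  86  88  87  90  89  85  81  79  79]
424 [149 149 151 151 150 152 151 151 152 150 150 154 148 148 147 147 145 152 177 214 223 216 171 115 
[... 2504 characters left out ...]
45 144 142 145 141 141 142 142 142 141 140 142 140 139 141 102  43  38  34  87 108 108 107 103 102  77  59  63  81 128 142]
172 [135 136 137 128  89  45  66  69  64  68  68  66  66  71  70  70  50  29  39  36  72  91  91  92  93  83  56  44  43  42  67  70]
176 [144 140 141 135  99  55  62  71  68  69  69  68  68  68  66  70  63  49  38  49  61  64  65  65  68  66  65  69  69  66  58  55]
-115 [array([410.9, 176.5]), array([410.2, 149. ]), array([409.4, 164.7])] [384.4 298.8] [374.8 326. ]
-118 [array([412.4, 176.5]), array([411.8, 149. ]), array([410.9, 164.7])] [384.4 300.6] [374.8 327.8]
-121 [array([414. , 176.6]), array([413.3, 149.1]), array([412.4, 164.7])] [384.5 302.5] [374.8 329.6]
```

Top edge at row 300.5 and shoulder at row 328 both give y ≈ -118, so the plate is upright and flush against the collar. The collar hasn't moved and the robot is clear.

```bash
python3 -c "
from rig import sign_off;print(sign_off())"
```

```text
the job is handed in; nothing more can be done
None
```

The eye plate was released to hang by itself near the bend, then slid along the rail and pressed against the stop collar at about 9 N. It now hangs upright there with no visible gap, the collar unmoved in the images, the other two plates never gripped, and the job handed in at about 24 s.

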